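# Turn the scooter wheel until its valve stem points up

### The arm

A 6-joint arm with a two-finger parallel gripper is mounted at the origin on the work surface. World frame = base frame: x ahead of the robot, y to its left, z up, the work surface at z = 0. Lengths are in m, angles in rad, forces in N, time in s.
With the tool pointing down it reaches from about 0.25 to 0.8 m from the base axis. Payload 8.5 kg.
Tool frame: the origin (TCP) lies between the finger pads; the fingertips stand 19 mm ahead of it and the grasp point (between the pads) is the TCP; z points along the fingers, y is the direction in which the jaws open and shut (so a half turn about z gives the same grasp; the last joint's range is limited). The gripper opens to 85 mm and grips with 20 to 120 N. Pads are 22 mm wide; open, the fingers measure 114 mm over their backs; the gripper's body (76 mm by 85 mm) begins 54 mm behind the grasp point. The pads swing forward as they close: fully open they stand 13 mm farther back than shut.
Start: joints at [-1.222, 0.238, -0.013, 1.319, 0, 1.571], TCP at [0.179, -0.493, 0.25] pointing down, gripper open.
Joint ranges: [-2.66, 2.66], [-1.03, 1.9], [-1.14, 1.46], [-1.82, 2.27], [-1.45, 1.34], [-3.14, 3.14]. Speed limits (rad/s): [2.22, 2.22, 2.79, 3.14, 3.14, 3.14].

### API

Orientations are given as a 3x3 rotation matrix whose columns are the frame's x, y, z axes.
In Python, from station import * gives the robot as it stands. The module is installed in compiled form; this text tells all that it offers.
- The arm moves only by the tool send_rows, never from a script. Its arguments are lists of equal length, an entry for each row: "claw": the finger opening in cm, from 0 to 8.54; "delta_pos": the shift along the tool's x, y, z in cm, a list of three; "twist": the turn about the tool's z in rad. A call has 1 to 12 rows; each row shifts and turns the pose as measured when the row begins, along the tool's axes as they then stand; what a row does not reach is not made up. A row lasts 1/10 s, in which the tool goes at most 50 mm and 8.59 degrees, less where a joint would pass 70% of its speed; a pose out of reach is approached as far as the arm can. A call with a gripper value outside its range is refused whole. The fingers move at their own pace and stop on an object; the grip force is fixed at half the most. Time passes only in rows, so rows that do not move let the fingers close. It gives the time, the measured TCP pose, the force and the opening at its end, in the units of the state.
- observe(): the state, without advancing time (a new reading comes with each control period).
- get_image(name): name is "scene" or "top" or "wrist"; returns the picture (480x640x3 uint8, blue, green, red); there is no depth.
- get_calibration(name): a dict with "fx", "fy", "cx", "cy" (pixels), "origin" and "orientation" of the camera in the world; the wrist camera has in their place "hand_eye" (4x4, takes a point from camera to tool coordinates, whose origin is the TCP and whose axes are the flange's). Camera axes: x right, y down, z forward; pixel columns grow to the right and rows downward; lengths in m; the calibration is good to about 2 mm. The wrist camera is an equidistant fisheye: a pixel r from the principal point sees the ray r / f radians off the axis. A picture is of the moment at which its call begins: read the wrist's pose just before it. get_calibration takes no time and is no camera call.
- job_done(): hands the job in, once; it reports no verdict.
The state is a dict: "clock": time; "q": joint angles; "dq": joint speeds; "joint_efforts": joint torques, N m; "ee_pos": TCP position; "tool_rot": TCP orientation; "force": force on the tool from outside, world axes, zero at the start; "torque": the same for the moment, N m; "width": finger opening in m.
Only numpy, scipy, OpenCV 4.12 (cv2) and the standard library are available. Lean on these libraries where they do the work, as an engineer would, in place of code of your own. Each camera call takes 0.05 s, during which the arm holds its last target.

### The job

The scooter wheel on the repair stand has its valve somewhere at the bottom. With your fingertips, gently push one spoke after another to turn the wheel until the valve stem with the yellow cap points straight up, at the top of the wheel, and leave it there at rest. Push on the spokes and not on the valve stem, do not pick up anything, and leave the other things on the bench where they are.

Things in the scene. Friction and masses are not known exactly. Their poses are not given: they have to be found in the camera images.
- stand: Wheel stand fixed to the bench: grey base plate 230 x 380 x 12 mm (x -130 to 100, y -190 to 190); blue posts 24 mm square, 185 mm tall at x = -35, y = +-155 mm; a rear post 30 mm wide behind the hub, clear of the spokes. Origin: on the bench, under the wheel's centre; z up, y along the bar, -x is the side the wheel's face looks to (to the robot at yaw 0).
- hub (a point): Wheel centre, on the axle, 155 mm straight above the stand's origin; axes as the stand's. The wheel leans back 0.70 rad (40 deg) from vertical, its top to the stand's +x, its face looking to -x and up. 'Out' below means along the axle to the face side: (-0.765, 0, 0.644) in the stand's frame; 'up the wheel' is (0.644, 0, 0.765).
- bar (a point): Middle of the blue bar that joins the posts and crosses in front of the hub, 46 mm out from the wheel's centre: 20 mm wide (10 mm up and down the wheel), 12 mm thick (40 to 52 mm out). Fingers between the spokes cannot pass it from the upper to the lower half of the wheel. Axes as the stand's.
- wheel (a joint): Angle of the wheel, rad: 0 with the valve stem straight up, growing clockwise seen from the face side (the wheel's top goes to the stand's -y). Turns both ways without end; starts at 2.3 to 3.98 (valve low); stops soon after a push (drag 0.15 N m plus 0.12 N m per rad/s: 2 to 5 N at a spoke).
- spokes (a point): Five aluminium spokes, turning with the wheel. Origin at the wheel's centre, -x is out, z through the valve. Each is a radial bar 18 mm wide, 24 to 86 mm from the axle, front face 30 mm and back face 8 mm out from the wheel's centre; free space between and behind them. They lie at 36, 108, 180, 252, 324 deg from the valve. Dark hub 56 mm across, to 34 mm out.
- valve_root (a point): Bent valve stem over the front of the tyre, pointing away from the axle, midway between two spokes: brass, 9 mm thick, 90 to 116 mm from the axle, then a yellow cap 13 mm thick to 132 mm; centre line 22.5 mm out. This point: its inner end; z along the stem. Not to be pushed. Black tyre: 236 mm outside, 164 mm inside diameter, its face 18 mm out.
- valve_tip (a point): Outer end of the yellow cap, 132 mm from the axle. Straight up: at its highest, with no sideways (stand's y) offset from the hub.
- wrench: Loose wrench 130 mm long lying on the front of the stand's base plate; bystander. Origin under its middle.
- cap_cup: Loose blue plastic cup, 52 mm across, 50 mm high, on the front of the base plate; bystander. Origin under its centre.
- suction_lifter: Loose red suction lifter, 110 mm across, 75 mm high, behind the stand; bystander. Origin under its centre.
- spray: Loose white bottle with blue cap, 56 mm across, 150 mm high, behind the stand; bystander. Origin under its centre.
- carton: Loose cardboard box 90 x 70 x 50 mm, behind the stand; bystander. Origin under its centre.
- circuit_board: Loose green circuit board 120 x 65 x 6 mm on the left of the bench; bystander. Origin under its centre.
- tape: Loose yellow roll of tape 90 mm across, 22 mm high, on the right of the bench; bystander. Origin under its centre.

How it is judged:
By the outcome, as a careful person would: the job done as asked, in the order asked, and still so for the second after the job is handed in, with the robot touching nothing.
It also fails if it takes over 51 s, if anything falls off the work surface, if the arm or the gripper's body presses on something with over 40 N, if the wrist force passes 120 N, or if a joint passes its speed limit or range.

## Working session

There is one attempt and no reset: what is moved stays moved. The work goes in short steps, Python scripts to look and compute and a tool call to move; the robot and the scene stay as the last step left them, time stands still between calls to the robot, and variables do not carry over. Pictures are saved under pics/ and viewed, and the job is handed in when it is done.

Besides the shell and the picture viewer there is one more tool, called after "Call:" in YAML: its name, and indented under it one key for each argument. send_rows: Moves the arm, as the interface text tells. Its arguments: {"type":"object","properties":{"claw":{"type":"array"},"delta_pos":{"type":"array"},"twist":{"type":"array"}},"required":["claw","delta_pos","twist"]}

```bash
mkdir -p pics
cat > a.py <<'E'
from station import *
import cv2, numpy as np
E
python3 - <<'E'
from a import *
s=observe()
for k,v in s.items(): print(k,np.round(v,3).tolist())
for n in ("scene","top","wrist"):
    cv2.imwrite(f"pics/{n}0.png",get_image(n)); c=get_calibration(n)
    print(n,{k:np.round(v,4).tolist() for k,v in c.items()})
E
```

```text
clock 0.0
q [-1.222, 0.239, -0.014, 1.319, 0.0, 1.571]
dq [-0.001, -0.001, -0.001, -0.001, -0.001, -0.001]
joint_efforts [-0.002, -53.878, 34.644, 0.019, -0.0, 0.0]
ee_pos [0.179, -0.493, 0.25]
tool_rot [[0.94, 0.342, -0.0], [0.342, -0.94, 0.001], [0.0, -0.001, -1.0]]
force [0.348, 0.339, 0.806]
torque [0.022, -0.031, -0.014]
width 0.085
scene {'fx': 445.576, 'fy': 445.576, 'cx': 320.1655, 'cy': 237.9728, 'origin': [1.3023, -0.5121, 1.2255], 'orientation': [[0.5891, 0.609, -0.5311], [0.808, -0.4543, 0.3752], [-0.0127, -0.6502, -0.7597]]}
top {'fx': 520.2837, 'fy': 520.2837, 'cx': 307.5356, 'cy': 235.1213, 'origin': [0.3401, -0.0032, 1.5451], 'orientation': [[0.0248, -0.9877, 0.1547], [-0.9997, -0.0256, -0.0032], [0.0072, -0.1545, -0.988]]}
wrist {'fx': 371.6483, 'fy': 371.6483, 'cx': 317.9764, 'cy': 234.9607, 'hand_eye': [[-0.0009, -0.9661, -0.2583, 0.0661], [1.0, -0.001, 0.0003, 0.0004], [-0.0006, -0.2583, 0.9661, -0.1236], [0.0, 0.0, 0.0, 1.0]]}
```

View pics/scene0.png

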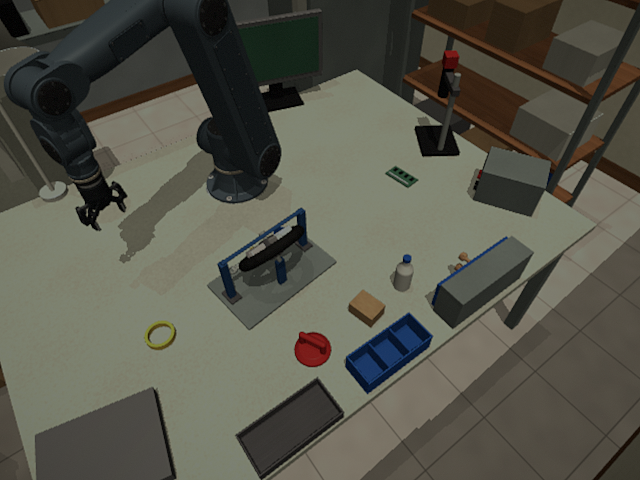

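View pics/top0.png

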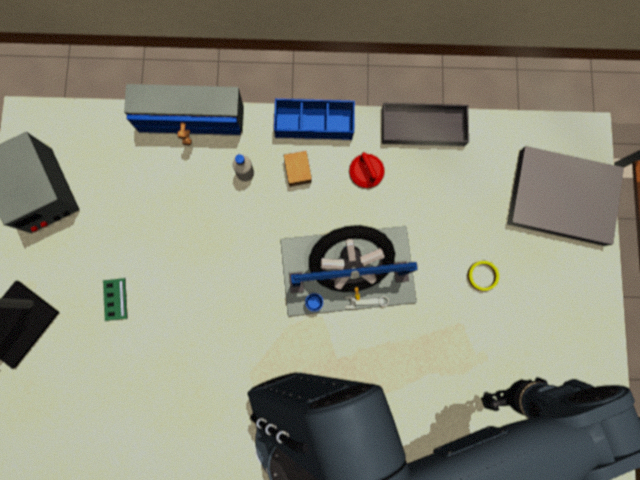

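View pics/wrist0.png

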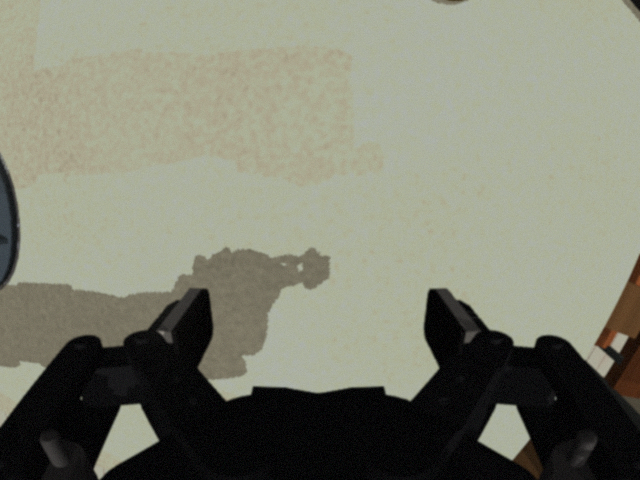

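The top view shows the stand around (350,265), with a brass/yellow stem below the bar near (357,293), the cup at (314,302) and the wrench at (368,302). I'll zoom in.

Run:
```python
from a import *
im=cv2.imread("pics/top0.png"); cv2.imwrite("pics/topz.png",cv2.resize(im[215:330,270:430],None,fx=5,fy=5,interpolation=cv2.INTER_CUBIC))
im=cv2.imread("pics/scene0.png"); cv2.imwrite("pics/scenez.png",cv2.resize(im[200:330,200:345],None,fx=4.5,fy=4.5,interpolation=cv2.INTER_CUBIC))
```

```text
(no output)
```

View pics/topz.png

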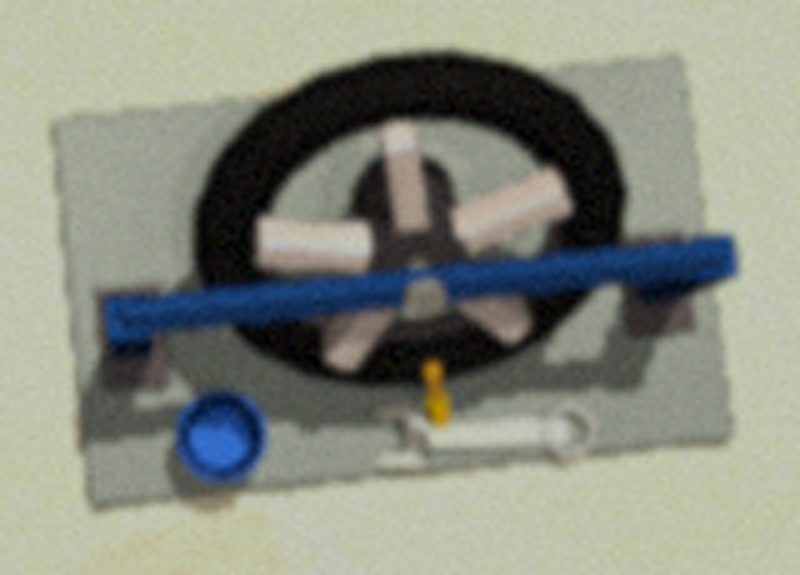

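View pics/scenez.png

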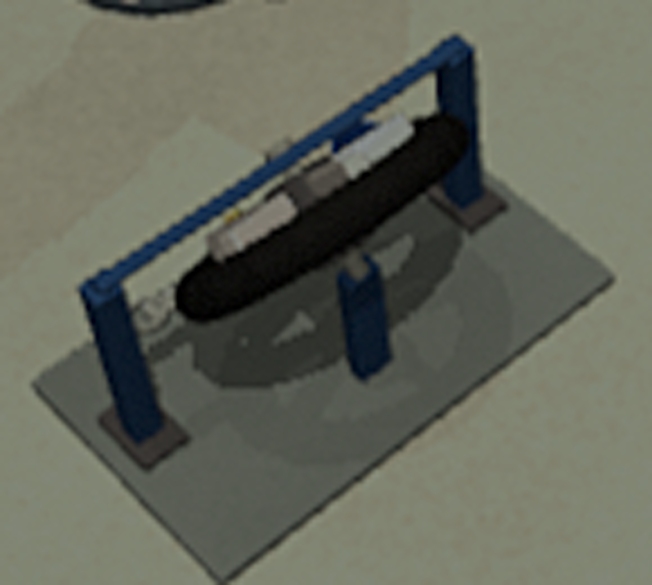

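```bash
cat > a.py <<'E'
from station import *
import cv2, numpy as np
def ray(n,u,v):
    c=get_calibration(n); R=np.array(c["orientation"])
    d=R@np.array([(u-c["cx"])/c["fx"],(v-c["cy"])/c["fy"],1]); return np.array(c["origin"]),d
def onplane(n,u,v,p0,nrm):
    o,d=ray(n,u,v); return o+d*np.dot(np.subtract(p0,o),nrm)/np.dot(d,nrm)
def proj(n,p):
    c=get_calibration(n); q=np.array(c["orientation"]).T@(np.array(p)-np.array(c["origin"])); return np.array([q[0]/q[2]*c["fx"]+c["cx"],q[1]/q[2]*c["fy"]+c["cy"]])
E
python3 - <<'E'
from a import *
cs=[(52,120),(680,55),(735,440),(92,508)]
tz=lambda p:(p[0]/5+270-.4,p[1]/5+215-.4)
P=np.array([onplane("top",*tz(c),[0,0,.012],[0,0,1]) for c in cs]); print(P.round(3))
sc=[(225,582),(615,280),(33,383)]
print(np.array([onplane("scene",x/4.5+200-.4,y/4.5+200-.4,[0,0,.012],[0,0,1]) for x,y in sc]).round(3))
# stand frame: corners: BL(+x,+y),(+x,-y),(-x,-y),(-x,+y)
L=np.array([[.1,.19],[.1,-.19],[-.13,-.19],[-.13,.19]])
Q=P[:,:2]; lc=L-L.mean(0); qc=Q-Q.mean(0)
yaw=np.arctan2((lc[:,0]*qc[:,1]-lc[:,1]*qc[:,0]).sum(),(lc*qc).sum())
R=np.array([[np.cos(yaw),-np.sin(yaw)],[np.sin(yaw),np.cos(yaw)]])
t=Q.mean(0)-R@L.mean(0); print("yaw",yaw,"t",t, "res",(L@R.T+t-Q).round(4).tolist())
# post bar ends check
S=np.eye(4); S[:2,:2]=R; S[:2,3]=t; 
sw=lambda p:(S@np.r_[p,1])[:3]
out=np.array([-.765,0,.644]); up=np.array([.644,0,.765]); yy=np.array([0,1,0])
hub=np.array([0,0,.155])
for n in("top","scene"):
    print(n,"bar ends",[proj(n,sw(hub+.046*out+s*.167*yy)).round(1).tolist() for s in(1,-1)], "axis cap",proj(n,sw(hub+.06*out)))
Ro=S[:3,:3]
for p in [(432,365),(440,418)]:
    w=onplane("top",*tz(p),sw(hub+.0225*out),Ro@out)
    l=Ro.T@(w-sw(hub)); r,yv=l@up,l@yy; print("valve pt up,y",r.round(4),yv.round(4),"angle cw",np.arctan2(-yv,r)%(2*np.pi), np.hypot(r,yv))
# spokes outer ends
for p in [(400,125),(560,188),(258,245),(340,360),(515,335)]:
    w=onplane("top",*tz(p),sw(hub+.03*out),Ro@out)
    l=Ro.T@(w-sw(hub)); r,yv=l@up,l@yy; print("spoke",np.hypot(r,yv).round(4),np.degrees(np.arctan2(-yv,r)%(2*np.pi)).round(1))
E
```

```text
[[ 0.568  0.073  0.012]
 [ 0.617 -0.301  0.012]
 [ 0.389 -0.332  0.012]
 [ 0.34   0.043  0.012]]
[[ 0.621 -0.301  0.012]
 [ 0.574  0.068  0.012]
 [ 0.395 -0.332  0.012]]
yaw 0.131162587439425 t [ 0.49298904 -0.12738451] res [[-0.0002, 0.0006], [0.0004, -0.0015], [0.0004, -0.0004], [-0.0006, 0.0013]]
top bar ends [[290.6, 278.9], [417.2, 265.5]] axis cap [354.906553  275.9604189]
scene bar ends [[303.0, 207.8], [218.7, 264.7]] axis cap [260.60843891 230.94124144]
valve pt up,y -0.0854 -0.0086 angle cw 3.0410252268198024 0.08583076125223553
valve pt up,y -0.1297 -0.0131 angle cw 3.0410391257484224 0.1303732532834665
spoke 0.1018 355.2
spoke 0.0876 58.2
spoke 0.0883 288.6
spoke 0.0783 213.3
spoke 0.0804 138.8
```

The stand is at about (0.494, -0.128) with yaw 0.131. The valve angle is about 3.04 rad, so spokes lie at about -6°, 66°, 138°, 210° and 282°. With the tool pointing down, only the upper half of the wheel can be reached. I'll turn it counterclockwise, pushing spokes from about +42° to -30° with the fingers closed. First I rise, close the fingers and align the tool.

Call:
send_rows:
  claw: [0,0,0,0,0,0]
  delta_pos:
    - [0,0,-3]
    - [0,0,-3]
    - [0,0,-3]
    - [0,0,-3]
    - [0,0,0]
    - [0,0,0]
  twist: [0.1,0.1,0.02,0,0,0]

```text
clock: 0.75
ee_pos: [0.1789, -0.492, 0.3714]
tool_rot: [[0.993, 0.119, -0.003], [0.119, -0.993, 0.007], [-0.002, -0.007, -1.0]]
force: [0.6, -0.7, -0.3]
width: 0.0003
```

```bash
cat >> a.py <<'E'
YAW=.131; T0=np.array([.4945,-.1285,0])
RS=np.array([[np.cos(YAW),-np.sin(YAW),0],[np.sin(YAW),np.cos(YAW),0],[0,0,1]])
OUT=np.array([-.765,0,.644]); UP=np.array([.644,0,.765]); HUB=np.array([0,0,.155])
def fing(u,y,depth=.015):  # finger axis at out=30 plane -> TCP world
    u0=u-(.030-depth)/.644*.765
    t=HUB+depth*OUT+u0*UP; t[1]=y; t[2]+=.019
    return T0+RS@t
def tool_delta(p):
    s=observe(); return np.array(s["tool_rot"]).T@(np.array(p)-s["ee_pos"])*100
def behind(phi,r,clear):
    f=np.radians(phi); d=np.array([np.cos(f),-np.sin(f)]); t=np.array([np.sin(f),np.cos(f)])
    return r*d-(.009+.017*abs(t[0])+.0145*abs(t[1])+clear)*t
E
python3 - <<'E'
from a import *
s=observe(); print(np.round(s["ee_pos"],4),np.round(s["tool_rot"],3).tolist(),s["width"],s["clock"])
c=behind(-6,.06,.008); p=fing(*c); print(c,p,tool_delta(p))
E
```

```text
[ 0.1789 -0.492   0.3714] [[0.993, 0.119, -0.003], [0.119, -0.993, 0.007], [-0.002, -0.007, -1.0]] 0.00025126034026828355 0.75
[ 0.0631414  -0.02674398] [ 0.51555474 -0.15270105  0.21833216] [ 37.49475925 -29.56744106  15.45536709]
```

Call:
send_rows:
  claw: [0,0,0,0,0,0,0,0,0,0,0,0]
  delta_pos:
    - [3.4,-2.7,0]
    - [3.4,-2.7,0]
    - [3.4,-2.7,0]
    - [3.4,-2.7,0]
    - [3.4,-2.7,0]
    - [3.4,-2.7,0]
    - [3.4,-2.7,0]
    - [3.4,-2.7,0]
    - [3.4,-2.7,0]
    - [3.4,-2.7,0]
    - [3.4,-2.5,0]
    - [0,0,0]
  twist: [0,0,0,0,0,0,0,0,0,0,0,0]

```text
clock: 1.95
ee_pos: [0.524, -0.1404, 0.3562]
tool_rot: [[0.993, 0.114, -0.019], [0.115, -0.993, 0.019], [-0.016, -0.021, -1.0]]
force: [-0.7, -0.1, -0.5]
width: 0.0001
```

Run:
```python
from a import *
s=observe(); print(np.round(s["ee_pos"],4),np.round(s["tool_rot"],3).tolist(),s["width"],s["clock"])
c=behind(-6,.06,.008); p=fing(*c); print(tool_delta(p))
for n in("wrist","top"): cv2.imwrite(f"pics/{n}1.png",get_image(n))
im=cv2.imread("pics/top1.png"); cv2.imwrite("pics/topz1.png",cv2.resize(im[215:330,270:430],None,fx=4,fy=4,interpolation=cv2.INTER_CUBIC))
```

```text
[ 0.524  -0.1404  0.3562] [[0.993, 0.114, -0.019], [0.115, -0.993, 0.019], [-0.016, -0.021, -1.0]] 0.00013596925197220195 1.95
[-0.75304247  1.40765181 13.77948793]
```

View pics/wrist1.png

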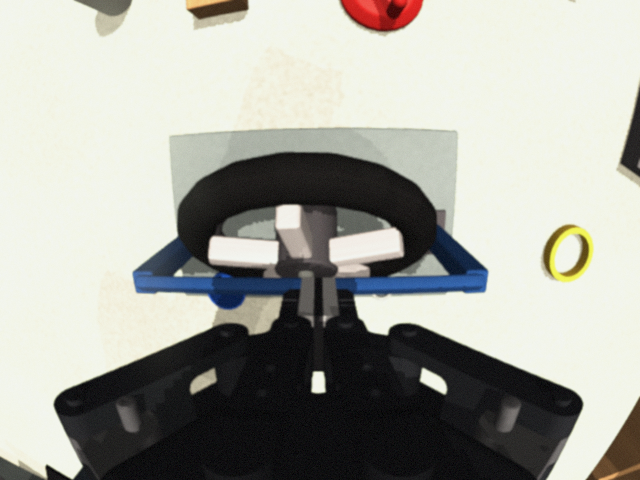

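View pics/topz1.png

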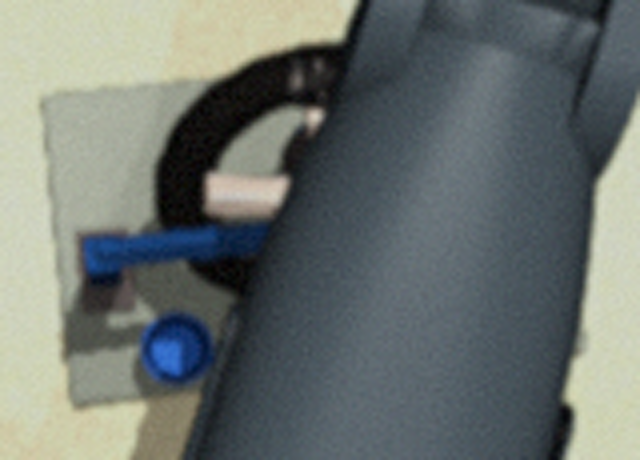

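The wrist view shows the wheel clearly: the bar ends are near (135,282) and (487,282), with spokes at left (243,250), top (292,228) and right (367,247). I'll check the stand pose against this view.

```bash
cat >> a.py <<'E'
def wproj(P,s):
    c=get_calibration("wrist"); H=np.array(c["hand_eye"]); R=np.array(s["tool_rot"])
    q=H[:3,:3].T@(R.T@(np.array(P)-s["ee_pos"])-H[:3,3])
    th=np.arctan2(np.hypot(q[0],q[1]),q[2]); a=np.arctan2(q[1],q[0])
    return np.array([c["cx"]+c["fx"]*th*np.cos(a),c["cy"]+c["fy"]*th*np.sin(a)])
def wray(u,v,s):
    c=get_calibration("wrist"); H=np.array(c["hand_eye"]); R=np.array(s["tool_rot"])
    x,y=(u-c["cx"])/c["fx"],(v-c["cy"])/c["fy"]; th=np.hypot(x,y)
    d=np.array([np.sin(th)*x/th,np.sin(th)*y/th,np.cos(th)]); 
    return s["ee_pos"]+R@H[:3,3], R@H[:3,:3]@d
def wplane(u,v,s,p0,n):
    o,d=wray(u,v,s); return o+d*np.dot(p0-o,n)/np.dot(d,n)
def wheelpt(u,v,s,out,cam="wrist"):
    p0=T0+RS@(HUB+out*OUT); n=RS@OUT
    w=wplane(u,v,s,p0,n) if cam=="wrist" else onplane(cam,u,v,p0,n)
    l=RS.T@(w-T0)-HUB; return l@UP*1000,l[1]*1000
def ang(p): return np.degrees(np.arctan2(-p[1],p[0]))
E
python3 - <<'E'
from a import *
s=observe()
for y in(.167,-.167):
  for o,u in((.052,.01),(.052,-.01),(.04,.01)):
    print(y,o,u,wproj(T0+RS@(HUB+o*OUT+u*UP+[0,y,0]),s).round(1))
print([wproj(T0+RS@np.array([.1,y,.012]),s).round(1).tolist() for y in(.19,-.19)])
for f in (-78,-6,66):
  f=np.radians(f)
  print([wproj(T0+RS@(HUB+.03*OUT+r*np.cos(f)*UP+[0,-r*np.sin(f),0]),s).round(1).tolist() for r in(.03,.086)])
im=cv2.imread("pics/wrist1.png"); cv2.imwrite("pics/wz1.png",cv2.resize(im[110:330,120:500],None,fx=2.1,fy=2.1,interpolation=cv2.INTER_CUBIC))
E
```

```text
0.167 0.052 0.01 [123.9 284.7]
0.167 0.052 -0.01 [133.6 290.7]
0.167 0.04 0.01 [125.9 272.5]
-0.167 0.052 0.01 [490.9 282.3]
-0.167 0.052 -0.01 [482.7 288.6]
-0.167 0.04 0.01 [488.9 269.5]
[[165.3, 135.2], [455.7, 128.5]]
[[268.7, 264.8], [204.9, 260.2]]
[[296.4, 254.8], [281.0, 224.9]]
[[334.1, 261.9], [398.4, 251.0]]
```

View pics/wz1.png

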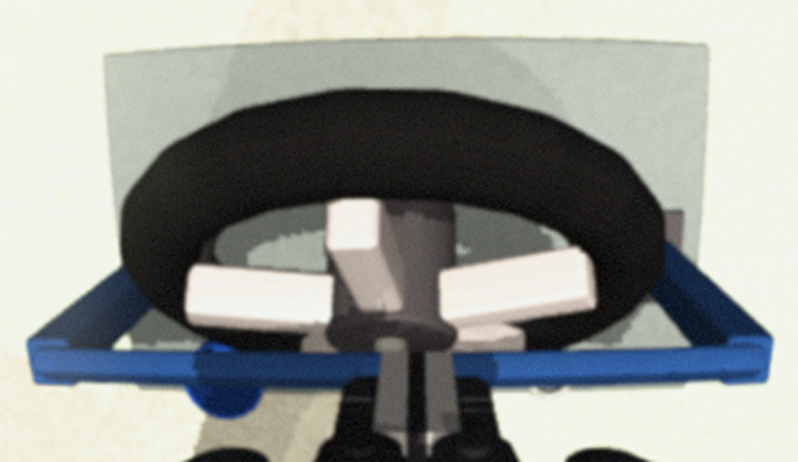

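```bash
sed -i 's/T0=np.array(.*/T0=np.array([.4955,-.1300,0])/' a.py
python3 - <<'E'
from a import *
c=behind(-6,.06,.008); p=fing(*c); print(c,p,tool_delta(p))
E
```

```text
[ 0.0631414  -0.02674398] [ 0.51655474 -0.15420105  0.21833216] [-0.38792847  1.35304852 13.84396165]
```

Call:
send_rows:
  claw: [0,0,0,0,0,0]
  delta_pos:
    - [-0.4,1.4,2]
    - [0,0,2]
    - [0,0,2]
    - [0,0,2]
    - [0,0,1.5]
    - [0,0,0]
  twist: [-0.015,0,0,0,0,0]

```text
clock: 2.65
ee_pos: [0.5104, -0.1614, 0.2568]
tool_rot: [[0.992, 0.121, -0.023], [0.121, -0.992, 0.017], [-0.02, -0.02, -1.0]]
force: [0.1, -0.4, 0.3]
width: -0.0002
```

Run:
```python
from a import *
s=observe(); print(np.round(s["ee_pos"],4),np.round(s["tool_rot"],3).tolist(),s["clock"])
c=behind(-6,.06,.008); p=fing(*c); print(tool_delta(p))
cv2.imwrite(f"pics/wrist2.png",get_image("wrist"))
```

```text
[ 0.5104 -0.1614  0.2568] [[0.992, 0.121, -0.023], [0.121, -0.992, 0.017], [-0.02, -0.02, -1.0]] 2.65
[ 0.78124877 -0.56574114  3.84442487]
```

View pics/wrist2.png

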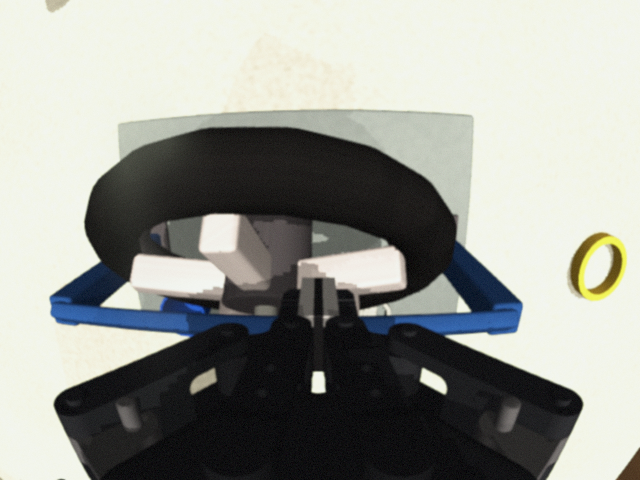

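Call:
send_rows:
  claw: [0,0,0,0,0,0]
  delta_pos:
    - [0.8,-0.55,0]
    - [0,0,0.8]
    - [0,0,0.8]
    - [0,0,0.8]
    - [0,0,0.6]
    - [0,0,0]
  twist: [0,0,0,0,0,0]

```text
clock: 3.3
ee_pos: [0.5183, -0.1553, 0.2279]
tool_rot: [[0.993, 0.119, -0.018], [0.12, -0.993, 0.015], [-0.016, -0.017, -1.0]]
force: [0.3, -0.2, 0.4]
width: 0.0002
```

Run:
```python
from a import *
s=observe(); print(np.round(s["ee_pos"],4),s["force"],s["clock"])
c=behind(-6,.06,.008); p=fing(*c); print(tool_delta(p))
cv2.imwrite(f"pics/wrist3.png",get_image("wrist"))
```

```text
[ 0.5183 -0.1553  0.2279] [ 0.25342632 -0.22386204  0.41322388] 3.3
[-0.14621156 -0.11393657  0.95970661]
```

View pics/wrist3.png

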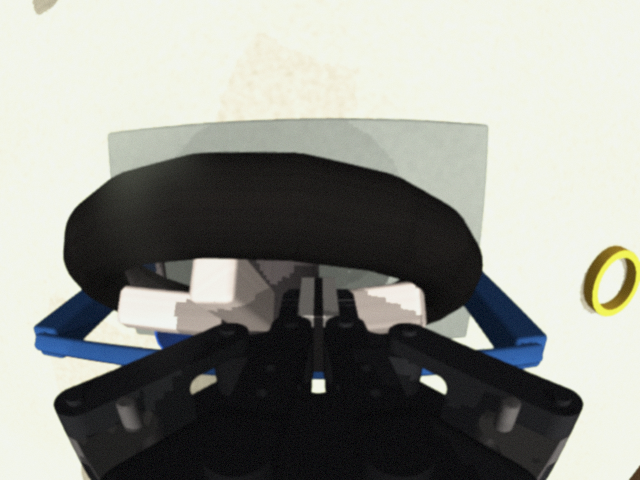

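Call:
send_rows:
  claw: [0,0,0]
  delta_pos:
    - [-0.1,-0.1,0.6]
    - [0,0,0.5]
    - [0,0,0]
  twist: [0,0,0]

```text
clock: 3.65
ee_pos: [0.5172, -0.1542, 0.2168]
tool_rot: [[0.993, 0.119, -0.017], [0.12, -0.993, 0.015], [-0.015, -0.017, -1.0]]
force: [0.1, 0.1, -0.2]
width: 0.0
```

```bash
cat > way.py <<'E'
from a import *
import sys
def way(phis,r,depth,clear=0):
    s=observe(); R=np.array(s["tool_rot"]); cur=s["ee_pos"]
    print("at",np.round(cur,4),"F",np.round(s["force"],1),"t",s["clock"])
    l=RS.T@(cur-T0)-HUB; l[2]-=.019
    o=l@OUT; u=l@UP; print("tip out %.1f uc30 %.1f y %.1f"%(o*1e3,(u+(.03-o)/.644*.765)*1e3,l[1]*1e3))
    for f in phis:
        c=behind(f,r,clear); p=fing(*c,depth); print(f,(c*1e3).round(1),(R.T@(p-cur)*100).round(2)); cur=p
E
python3 - <<'E'
from way import *
way([-6,-12,-18,-24,-30],.06,.013)
E
```

```text
at [ 0.5172 -0.1542  0.2168] F [ 0.1  0.1 -0.2] t 3.65
tip out 13.5 uc30 64.1 y -26.9
-6 [ 62.3 -18.8] [-0.12 -0.8   0.24]
-12 [ 64.2 -13.7] [ 0.12 -0.52 -0.14]
-18 [65.7 -8.1] [ 0.09 -0.56 -0.11]
-24 [66.7 -2.2] [ 0.05 -0.59 -0.06]
-30 [67.  4.] [ 0.01 -0.62 -0.01]
```

Call:
send_rows:
  claw: [0,0,0,0,0,0,0,0]
  delta_pos:
    - [0,-0.5,0.1]
    - [0,-0.5,0]
    - [0.1,-0.5,-0.1]
    - [0.1,-0.5,-0.1]
    - [0.1,-0.5,-0.1]
    - [0,-0.4,0]
    - [0,-0.2,0]
    - [0,0,0]
  twist: [0,0,0,0,0,0,0,0]

```text
clock: 4.45
ee_pos: [0.5164, -0.1228, 0.2197]
tool_rot: [[0.993, 0.118, -0.017], [0.118, -0.993, 0.009], [-0.016, -0.011, -1.0]]
force: [0.3, -2.8, -0.6]
width: -0.0
```

Run:
```python
from way import *
way([-24,-30],.06,.013)
cv2.imwrite(f"pics/wrist4.png",get_image("wrist"))
```

```text
at [ 0.5164 -0.1228  0.2197] F [ 0.3 -2.8 -0.6] t 4.45
tip out 12.9 uc30 69.2 y 4.4
-24 [66.7 -2.2] [-0.15  0.67  0.17]
-30 [67.  4.] [ 0.01 -0.62 -0.02]
```

View pics/wrist4.png

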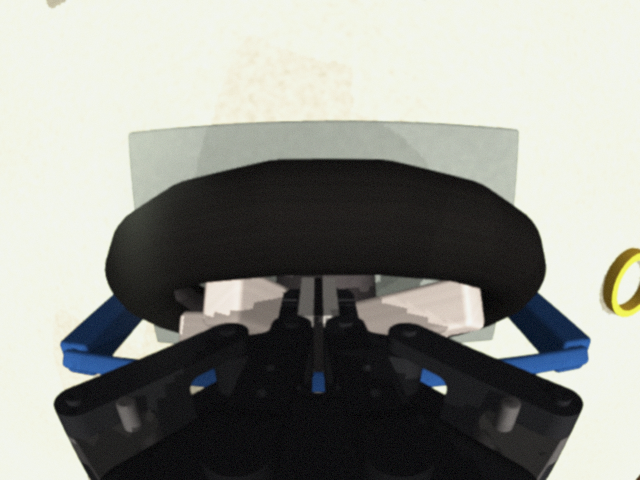

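Run:
```python
from a import *
s=observe()
for p in [(465,285),(476,327),(380,300),(205,282),(210,310)]:
    q=wheelpt(*p,s,.03); print(p,np.round(q,1),ang(q).round(1),np.hypot(*q).round(1))
im=cv2.imread("pics/wrist4.png"); cv2.imwrite("pics/wz4.png",cv2.resize(im[250:370,150:510],None,fx=2.2,fy=2.2,interpolation=cv2.INTER_CUBIC))
```

```text
(465, 285) [123.9 -30.1] 13.7 127.5
(476, 327) [ 62.1 -58.4] 43.2 85.2
(380, 300) [113.2 -11.9] 6.0 113.8
(205, 282) [128.7  26.7] -11.7 131.4
(210, 310) [101.5  33.8] -18.4 107.0
```

View pics/wz4.png

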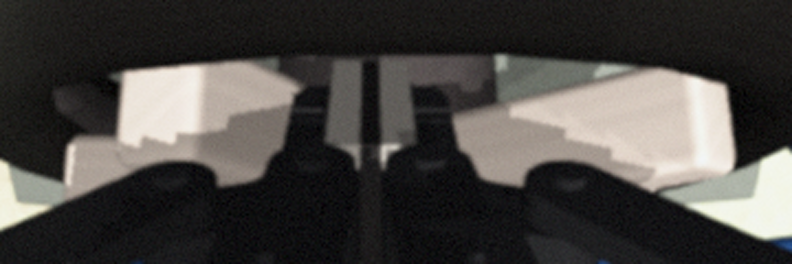

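Call:
send_rows:
  claw: [0,0,0,0,0]
  delta_pos:
    - [0,0.5,0]
    - [0,0,-2]
    - [0,0,-2]
    - [0,0,-1.5]
    - [0,0,0]
  twist: [-0.012,0,0,0,0]

```text
clock: 5.0
ee_pos: [0.5175, -0.1281, 0.2758]
tool_rot: [[0.991, 0.134, -0.018], [0.134, -0.991, 0.014], [-0.016, -0.016, -1.0]]
force: [0.8, -0.2, -0.3]
width: 0.0002
```

Run:
```python
from way import *
for r,dep,cl in((.065,.018,.006),(.072,.018,.005)): way([43],r,dep,cl)
print(observe()["tool_rot"].round(3).tolist())
cv2.imwrite(f"pics/wrist5.png",get_image("wrist"))
```

```text
at [ 0.5175 -0.1281  0.2758] F [ 0.8 -0.2 -0.3] t 5.0
tip out 48.7 uc30 69.9 y -1.0
43 [ 22.2 -71.5] [-2.96  7.18  8.35]
at [ 0.5175 -0.1281  0.2758] F [ 0.8 -0.2 -0.3] t 5.0
tip out 48.7 uc30 69.9 y -1.0
43 [ 28.  -75.6] [-2.59  7.58  7.89]
[[0.991, 0.134, -0.018], [0.134, -0.991, 0.014], [-0.016, -0.016, -1.0]]
```

View pics/wrist5.png

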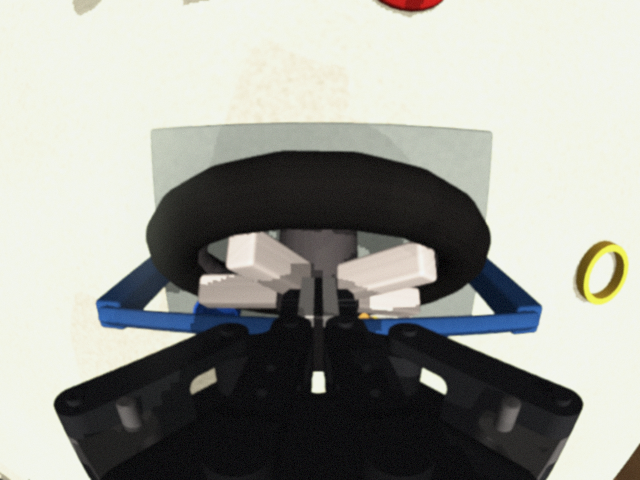

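Run:
```python
from a import *
s=observe()
im=cv2.imread("pics/wrist5.png"); cv2.imwrite("pics/wz5.png",cv2.resize(im[215:335,180:460],None,fx=2.8,fy=2.8,interpolation=cv2.INTER_CUBIC))
for A in range(20,32,3):   # total ccw rotation guess
  for f0 in(-6,66):
    f=np.radians(f0-A); d=np.cos(f)*UP-np.sin(f)*np.array([0,1,0]); t=np.sin(f)*UP+np.cos(f)*np.array([0,1,0])
    print(A,f0-A,[((wproj(T0+RS@(HUB+o*OUT+.086*d+w*t),s)-[180,215])*2.8).round(0).tolist() for o in(.03,.008) for w in(-.009,.009)])
```

```text
20 -26 [[206.0, 139.0], [124.0, 153.0], [216.0, 21.0], [137.0, 40.0]]
20 46 [[732.0, 188.0], [689.0, 169.0], [721.0, 85.0], [678.0, 59.0]]
23 -29 [[183.0, 142.0], [108.0, 157.0], [194.0, 25.0], [121.0, 45.0]]
23 43 [[724.0, 183.0], [674.0, 164.0], [712.0, 78.0], [664.0, 53.0]]
26 -32 [[162.0, 145.0], [93.0, 161.0], [174.0, 29.0], [106.0, 51.0]]
26 40 [[713.0, 178.0], [658.0, 160.0], [702.0, 72.0], [648.0, 47.0]]
29 -35 [[142.0, 149.0], [79.0, 165.0], [155.0, 34.0], [93.0, 57.0]]
29 37 [[702.0, 174.0], [640.0, 156.0], [691.0, 65.0], [630.0, 41.0]]
```

View pics/wz5.png

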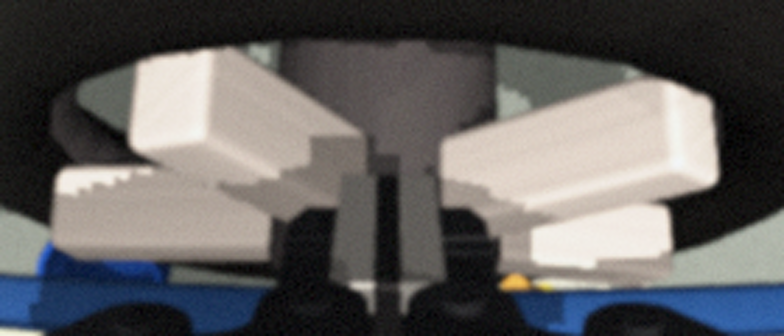

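```bash
sed -i 's/\.0145\*abs/.0085*abs/' a.py
python3 - <<'E'
from way import *
for r,dep,cl in((.060,.018,.006),(.068,.018,.006)): way([45],r,dep,cl)
E
```

```text
at [ 0.5172 -0.128   0.2747] F [ 0.6 -0.3 -0.1] t 5.05
tip out 48.2 uc30 69.4 y -0.9
45 [ 19.1 -65.8] [-3.11  6.62  8.49]
at [ 0.5172 -0.128   0.2747] F [ 0.6 -0.3 -0.1] t 5.05
tip out 48.2 uc30 69.4 y -0.9
45 [ 24.7 -71.4] [-2.76  7.18  8.04]
```

Call:
send_rows:
  claw: [0,0,0,0,0,0,0,0]
  delta_pos:
    - [-0.9,2.3,0]
    - [-0.9,2.3,0]
    - [-0.9,2.3,0]
    - [0,0,1.5]
    - [0,0,1.5]
    - [0,0,1.5]
    - [0,0,0.5]
    - [0,0,0]
  twist: [0,0,0,0,0,0,0,0]

```text
clock: 5.85
ee_pos: [0.4954, -0.2012, 0.2145]
tool_rot: [[0.99, 0.136, -0.027], [0.137, -0.99, 0.02], [-0.024, -0.024, -0.999]]
force: [0.4, 0.5, 0.6]
width: 0.0004
```

Run:
```python
from way import *
way([45],.066,.018,.006)
cv2.imwrite(f"pics/wrist6.png",get_image("wrist"))
```

```text
at [ 0.4954 -0.2012  0.2145] F [0.4 0.5 0.6] t 5.85
tip out 33.3 uc30 21.0 y -70.5
45 [ 23.3 -70. ] [0.2  0.   2.19]
```

View pics/wrist6.png

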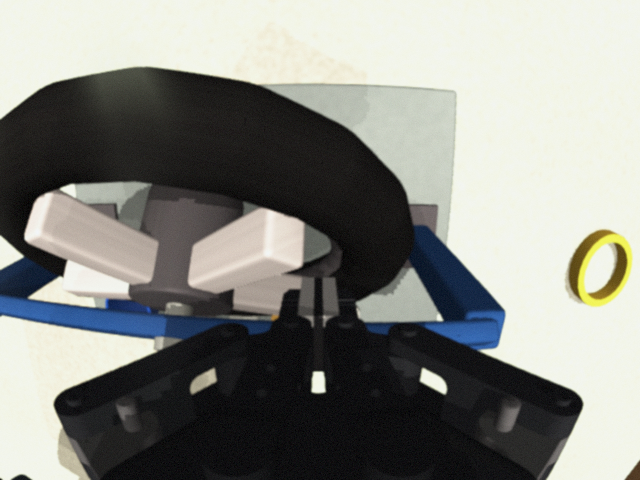

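Call:
send_rows:
  claw: [0,0,0,0,0]
  delta_pos:
    - [0.2,-0.3,0.5]
    - [0,0,0.6]
    - [0,0,0.5]
    - [0,0,0.3]
    - [0,0,0]
  twist: [0,0,0,0,0]

```text
clock: 6.4
ee_pos: [0.4976, -0.197, 0.1956]
tool_rot: [[0.99, 0.137, -0.024], [0.138, -0.99, 0.019], [-0.021, -0.022, -1.0]]
force: [-0.5, -0.1, -0.2]
width: -0.0004
```

Run:
```python
from way import *
way([45,39,33,27,21,15,9,3,-3,-9,-15,-21,-27],.062,.016,0)
cv2.imwrite(f"pics/wrist7.png",get_image("wrist"))
```

```text
at [ 0.4976 -0.197   0.1956] F [-0.5 -0.1 -0.2] t 6.4
tip out 19.0 uc30 25.3 y -66.7
45 [ 24.7 -63. ] [-0.02 -0.37  0.52]
39 [ 31.6 -59.5] [ 0.44 -0.36 -0.53]
33 [ 38.2 -55.1] [ 0.41 -0.45 -0.5 ]
27 [ 44.2 -49.8] [ 0.38 -0.53 -0.46]
21 [ 49.6 -43.7] [ 0.34 -0.61 -0.41]
15 [ 54.3 -36.9] [ 0.3  -0.69 -0.35]
9 [ 58.1 -29.5] [ 0.24 -0.75 -0.28]
3 [ 61.  -21.6] [ 0.18 -0.79 -0.2 ]
-3 [ 62.9 -15.1] [ 0.13 -0.65 -0.14]
-9 [ 64.4 -10.1] [ 0.1  -0.5  -0.11]
-15 [65.5 -4.8] [ 0.07 -0.53 -0.07]
-21 [66.1  0.7] [ 0.04 -0.56 -0.04]
-27 [66.3  6.5] [ 0.01 -0.58  0.  ]
```

View pics/wrist7.png

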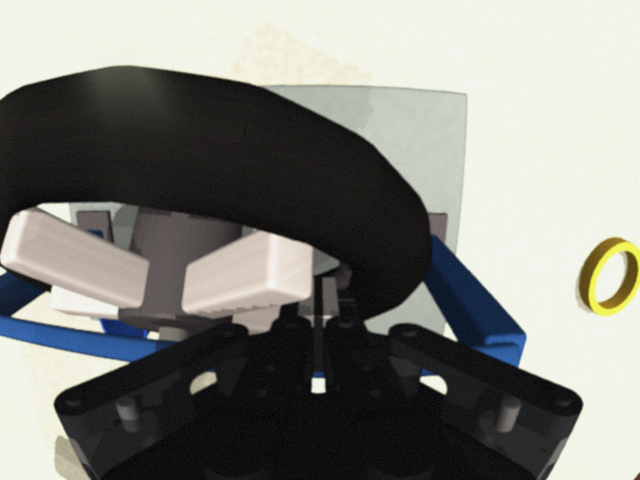

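Call:
send_rows:
  claw: [0,0,0,0,0,0]
  delta_pos:
    - [0.1,-0.3,0.1]
    - [0.4,-0.35,-0.4]
    - [0.4,-0.4,-0.4]
    - [0.4,-0.5,-0.45]
    - [0.35,-0.6,-0.4]
    - [0.3,-0.65,-0.3]
  twist: [0,0,0,0,0,0]

```text
clock: 7.05
ee_pos: [0.5116, -0.166, 0.2149]
tool_rot: [[0.99, 0.135, -0.031], [0.135, -0.991, 0.018], [-0.029, -0.022, -0.999]]
force: [-3.6, -3.1, -2.0]
width: 0.0
```

Run:
```python
from way import *
way([21,15,9,3,-3,-9,-15,-21,-27],.062,.015,0)
cv2.imwrite(f"pics/wrist8.png",get_image("wrist"))
```

```text
at [ 0.5116 -0.166   0.2149] F [-3.6 -3.1 -2. ] t 7.05
tip out 17.7 uc30 53.2 y -37.8
21 [ 49.6 -43.7] [-0.21  0.61  0.68]
15 [ 54.3 -36.9] [ 0.29 -0.69 -0.35]
9 [ 58.1 -29.5] [ 0.24 -0.75 -0.28]
3 [ 61.  -21.6] [ 0.18 -0.79 -0.21]
-3 [ 62.9 -15.1] [ 0.12 -0.65 -0.14]
-9 [ 64.4 -10.1] [ 0.1  -0.5  -0.11]
-15 [65.5 -4.8] [ 0.07 -0.53 -0.08]
-21 [66.1  0.7] [ 0.04 -0.56 -0.04]
-27 [66.3  6.5] [ 0.01 -0.58  0.  ]
```

View pics/wrist8.png

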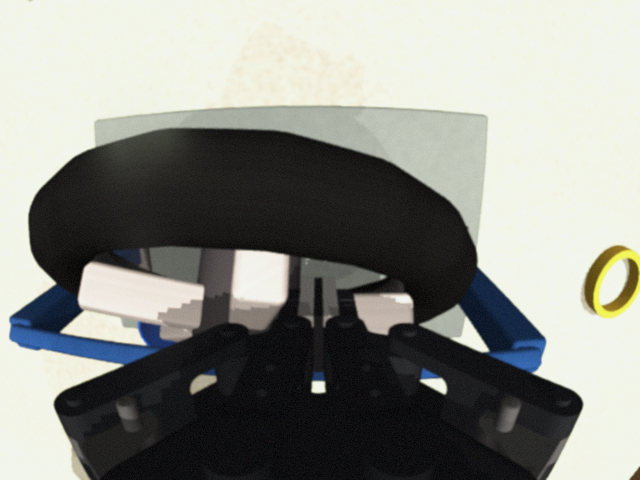

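Call:
send_rows:
  claw: [0,0,0,0,0,0,0,0,0]
  delta_pos:
    - [0.25,-0.6,-0.1]
    - [0.2,-0.65,-0.1]
    - [0.15,-0.65,-0.1]
    - [0.1,-0.6,-0.1]
    - [0.1,-0.55,-0.1]
    - [0.05,-0.55,-0.05]
    - [0,-0.5,0]
    - [0,-0.25,0]
    - [0,0,0]
  twist: [0,0,0,0,0,0,0,0,0]

```text
clock: 8.0
ee_pos: [0.5182, -0.1183, 0.2238]
tool_rot: [[0.99, 0.137, -0.023], [0.137, -0.99, 0.014], [-0.021, -0.017, -1.0]]
force: [0.8, -3.1, -0.4]
width: 0.0001
```

Run:
```python
from way import *
way([-21,-27,-30],.062,.015,0)
```

```text
at [ 0.5182 -0.1183  0.2238] F [ 0.8 -3.1 -0.4] t 8.0
tip out 13.7 uc30 72.9 y 8.6
-21 [66.1  0.7] [-0.43  0.79  0.32]
-27 [66.3  6.5] [ 0.01 -0.58 -0.  ]
-30 [66.1  9.5] [-0.01 -0.3   0.02]
```

Call:
send_rows:
  claw: [0,0,0,0,0]
  delta_pos:
    - [0,0.5,0]
    - [0,0,-2]
    - [0,0,-2]
    - [0,0,-1.5]
    - [0,0,0]
  twist: [0,0,0,0,0]

```text
clock: 8.5
ee_pos: [0.5199, -0.1234, 0.2799]
tool_rot: [[0.99, 0.137, -0.024], [0.138, -0.99, 0.02], [-0.022, -0.023, -1.0]]
force: [0.2, -0.5, -0.0]
width: -0.0003
```

```bash
cat > look.py <<'E'
from way import *
def spokes(s,phis,x0,y0,k):
  for g in phis:
    f=np.radians(g); d=np.cos(f)*UP-np.sin(f)*np.array([0,1,0]); t=np.sin(f)*UP+np.cos(f)*np.array([0,1,0])
    print(g,[((wproj(T0+RS@(HUB+o*OUT+.086*d+w*t),s)-[x0,y0])*k).round(0).tolist() for o in(.03,.008) for w in(-.009,.009)])
def look(name,phis,x0=180,x1=460,y0=215,y1=335,k=2.8):
  s=observe(); im=get_image("wrist"); cv2.imwrite(f"pics/{name}.png",im)
  cv2.imwrite(f"pics/{name}z.png",cv2.resize(im[y0:y1,x0:x1],None,fx=k,fy=k,interpolation=cv2.INTER_CUBIC))
  spokes(s,phis,x0,y0,k)
E
python3 - <<'E'
from look import *
way([45],.066,.018,.005)
look("w9",[48,45,42,39,-24,-27,-30,-33])
E
```

```text
at [ 0.5199 -0.1234  0.2799] F [ 0.2 -0.5 -0. ] t 8.5
tip out 49.0 uc30 74.5 y 3.3
45 [ 24.  -69.3] [-3.12  7.44  8.58]
48 [[749.0, 197.0], [712.0, 178.0], [739.0, 97.0], [702.0, 72.0]]
45 [[742.0, 192.0], [699.0, 174.0], [732.0, 91.0], [689.0, 66.0]]
42 [[733.0, 187.0], [684.0, 169.0], [723.0, 85.0], [675.0, 60.0]]
39 [[723.0, 183.0], [668.0, 165.0], [713.0, 78.0], [659.0, 55.0]]
-24 [[254.0, 144.0], [169.0, 155.0], [262.0, 28.0], [180.0, 44.0]]
-27 [[230.0, 146.0], [151.0, 159.0], [240.0, 31.0], [163.0, 49.0]]
-30 [[209.0, 149.0], [135.0, 162.0], [219.0, 35.0], [147.0, 54.0]]
-33 [[188.0, 152.0], [120.0, 166.0], [199.0, 39.0], [133.0, 59.0]]
```

View pics/w9z.png

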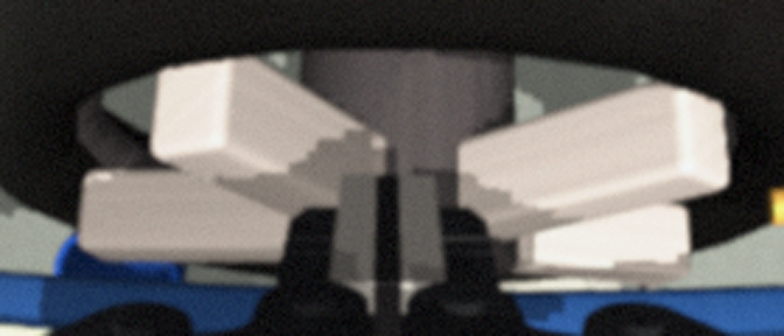

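Call:
send_rows:
  claw: [0,0,0,0,0,0,0,0]
  delta_pos:
    - [-0.9,2.35,0]
    - [-0.9,2.35,0]
    - [-0.9,2.3,0]
    - [0,0,1.5]
    - [0,0,1.5]
    - [0,0,1.5]
    - [0,0,0.9]
    - [0,0,0]
  twist: [0,0,0,0,0,0,0,0]

```text
clock: 9.35
ee_pos: [0.4978, -0.1972, 0.2138]
tool_rot: [[0.99, 0.137, -0.033], [0.138, -0.99, 0.026], [-0.029, -0.03, -0.999]]
force: [-0.2, 0.5, 0.7]
width: 0.0002
```

Run:
```python
from look import *
way([44],.066,.019,.004)
look("w10",[48,44,40],200,480,180,330,2.8)
```

```text
at [ 0.4978 -0.1972  0.2138] F [-0.2  0.5  0.7] t 9.35
tip out 30.6 uc30 25.5 y -66.9
44 [ 26.  -68.1] [0.08 0.17 1.76]
48 [[353.0, 281.0], [249.0, 246.0], [356.0, 125.0], [259.0, 78.0]]
44 [[323.0, 269.0], [206.0, 234.0], [327.0, 109.0], [219.0, 63.0]]
40 [[288.0, 258.0], [158.0, 223.0], [295.0, 93.0], [175.0, 49.0]]
```

View pics/w10z.png

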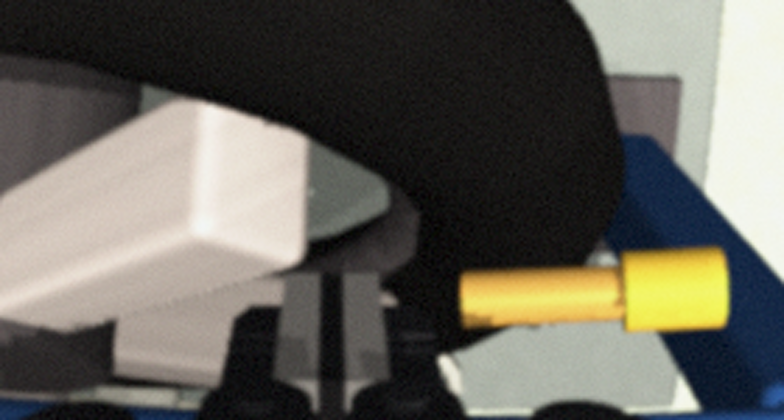

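Call:
send_rows:
  claw: [0,0,0,0,0]
  delta_pos:
    - [0,-0.1,0.6]
    - [0,0,0.6]
    - [0,0,0.5]
    - [0.2,-0.3,0]
    - [0,0,0]
  twist: [0,0,0,0,0]

```text
clock: 9.9
ee_pos: [0.4998, -0.1924, 0.1975]
tool_rot: [[0.99, 0.138, -0.03], [0.138, -0.99, 0.025], [-0.026, -0.029, -0.999]]
force: [-1.1, 0.1, 0.2]
width: -0.0001
```

Run:
```python
from look import *
way([42,36,30,24,18,12,6],.062,.017,.0)
look("w11",[44,40],200,480,200,330,2.8)
```

```text
at [ 0.4998 -0.1924  0.1975] F [-1.1  0.1  0.2] t 9.9
tip out 18.1 uc30 29.6 y -62.4
42 [ 28.2 -61.3] [-0.08 -0.1   0.29]
36 [ 35.  -57.4] [ 0.42 -0.41 -0.52]
30 [ 41.3 -52.5] [ 0.4  -0.49 -0.48]
24 [ 47.  -46.9] [ 0.36 -0.58 -0.43]
18 [ 52.1 -40.4] [ 0.32 -0.65 -0.38]
12 [ 56.3 -33.3] [ 0.27 -0.72 -0.31]
6 [ 59.7 -25.6] [ 0.21 -0.77 -0.24]
44 [[358.0, 293.0], [229.0, 262.0], [361.0, 109.0], [241.0, 62.0]]
40 [[320.0, 283.0], [174.0, 251.0], [326.0, 93.0], [191.0, 46.0]]
```

View pics/w11z.png

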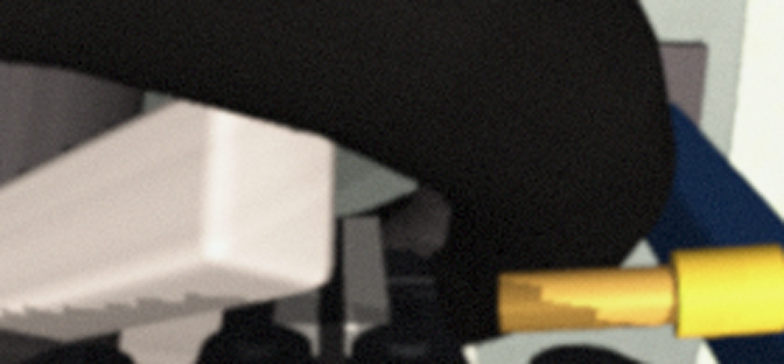

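Call:
send_rows:
  claw: [0,0,0,0,0,0,0]
  delta_pos:
    - [0.4,-0.4,-0.45]
    - [0.4,-0.45,-0.4]
    - [0.4,-0.55,-0.4]
    - [0.3,-0.6,-0.35]
    - [0.25,-0.7,-0.2]
    - [0.15,-0.7,-0.2]
    - [0,0,0]
  twist: [0,0,0,0,0,0,0]

```text
clock: 10.65
ee_pos: [0.5133, -0.1545, 0.2191]
tool_rot: [[0.99, 0.137, -0.035], [0.138, -0.99, 0.023], [-0.032, -0.028, -0.999]]
force: [0.4, 0.4, 1.1]
width: -0.0
```

Run:
```python
from look import *
way([6,0,-6,-12,-18,-24],.062,.016,.0)
look("w12",[12,8,4],180,480,200,340,2.6)
```

```text
at [ 0.5133 -0.1545  0.2191] F [0.4 0.4 1.1] t 10.65
tip out 18.0 uc30 58.1 y -26.6
6 [ 59.7 -25.6] [ 0.1  -0.09  0.19]
0 [ 62.  -17.5] [ 0.15 -0.81 -0.16]
-6 [ 63.7 -12.6] [ 0.11 -0.49 -0.12]
-12 [65.  -7.5] [ 0.08 -0.52 -0.09]
-18 [65.9 -2.1] [ 0.06 -0.54 -0.05]
-24 [66.3  3.6] [ 0.03 -0.57 -0.02]
12 [[354.0, 277.0], [204.0, 266.0], [358.0, 108.0], [217.0, 94.0]]
8 [[305.0, 273.0], [154.0, 263.0], [312.0, 102.0], [170.0, 92.0]]
4 [[254.0, 269.0], [105.0, 261.0], [265.0, 98.0], [124.0, 92.0]]
```

View pics/w12z.png

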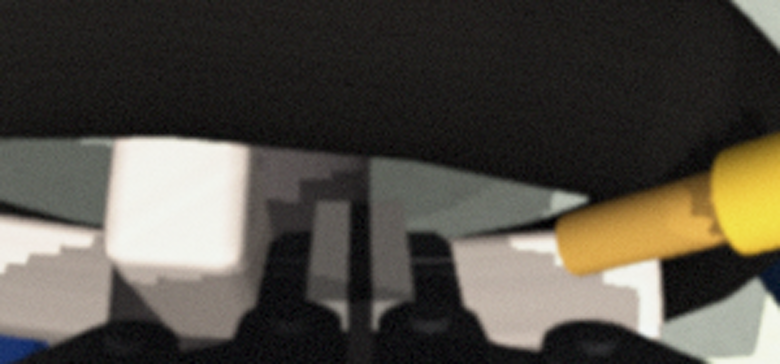

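Call:
send_rows:
  claw: [0,0,0,0,0,0,0]
  delta_pos:
    - [0.1,-0.5,0.1]
    - [0.1,-0.5,0]
    - [0.1,-0.5,0]
    - [0.1,-0.5,-0.1]
    - [0.05,-0.4,0]
    - [0,-0.2,0]
    - [0,0,0]
  twist: [0,0,0,0,0,0,0]

```text
clock: 11.4
ee_pos: [0.5148, -0.1291, 0.2202]
tool_rot: [[0.99, 0.135, -0.034], [0.136, -0.991, 0.018], [-0.031, -0.023, -0.999]]
force: [-0.2, -1.9, 0.1]
width: 0.0
```

Run:
```python
from look import *
way([-24],.062,.016,.0)
look("w13",[-16,-20,-24],150,480,200,340,2.4)
```

```text
at [ 0.5148 -0.1291  0.2202] F [-0.2 -1.9  0.1] t 11.4
tip out 15.0 uc30 65.6 y -1.6
-24 [66.3  3.6] [ 0.04 -0.52 -0.2 ]
-16 [[272.0, 276.0], [157.0, 277.0], [282.0, 120.0], [172.0, 131.0]]
-20 [[230.0, 276.0], [125.0, 279.0], [242.0, 123.0], [141.0, 136.0]]
-24 [[191.0, 277.0], [98.0, 280.0], [205.0, 126.0], [114.0, 141.0]]
```

View pics/w13z.png

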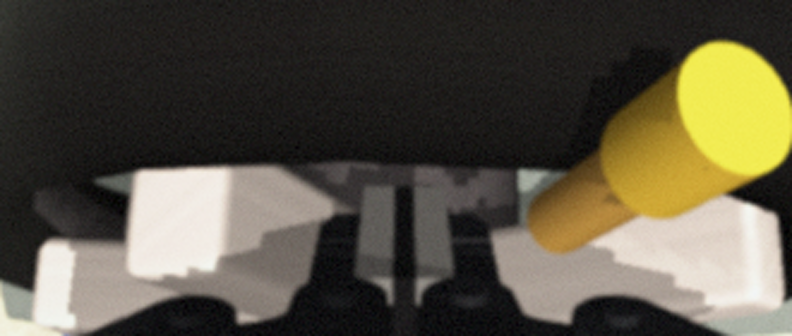

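Call:
send_rows:
  claw: [0,0,0,0]
  delta_pos:
    - [0,-0.3,-0.05]
    - [0,-0.25,0]
    - [0,-0.1,0]
    - [0,0,0]
  twist: [0,0,0,0]

```text
clock: 11.85
ee_pos: [0.5143, -0.1228, 0.2209]
tool_rot: [[0.99, 0.135, -0.033], [0.135, -0.991, 0.018], [-0.03, -0.022, -0.999]]
force: [-0.3, -4.1, -0.1]
width: -0.0001
```

Call:
send_rows:
  claw: [0,0,0,0,0]
  delta_pos:
    - [0,0.3,0]
    - [0,0,-2]
    - [0,0,-2]
    - [0,0,-2]
    - [0,0,0]
  twist: [0,0,0,0,0]

```text
clock: 12.35
ee_pos: [0.5162, -0.1254, 0.2821]
tool_rot: [[0.99, 0.136, -0.035], [0.137, -0.99, 0.023], [-0.031, -0.028, -0.999]]
force: [1.1, -0.2, -0.3]
width: 0.0002
```

Run:
```python
from look import *
way([48],.066,.018,.004)
look("w14",[48,45,42,-24,-27,-30],150,480,180,340,2.4)
s=observe()
for g in(6,9,12,15):
    f=np.radians(g); print(g,[((wproj(T0+RS@(HUB+.0225*OUT+r*np.cos(f)*UP+[0,-r*np.sin(f),0]),s)-[150,180])*2.4).round(0).tolist() for r in(.09,.132)])
```

```text
at [ 0.5162 -0.1254  0.2821] F [ 1.1 -0.2 -0.3] t 12.35
tip out 53.4 uc30 68.5 y 1.8
48 [ 20.9 -70. ] [-2.82  7.42  9.03]
48 [[710.0, 232.0], [677.0, 215.0], [701.0, 147.0], [668.0, 124.0]]
45 [[703.0, 227.0], [666.0, 210.0], [695.0, 141.0], [657.0, 119.0]]
42 [[696.0, 223.0], [653.0, 206.0], [687.0, 135.0], [645.0, 114.0]]
-24 [[284.0, 183.0], [212.0, 194.0], [292.0, 85.0], [223.0, 99.0]]
-27 [[264.0, 185.0], [197.0, 197.0], [273.0, 88.0], [208.0, 104.0]]
-30 [[246.0, 188.0], [184.0, 200.0], [255.0, 91.0], [194.0, 108.0]]
6 [[468.0, 137.0], [510.0, 29.0]]
9 [[492.0, 138.0], [554.0, 33.0]]
12 [[515.0, 140.0], [596.0, 38.0]]
15 [[538.0, 143.0], [636.0, 44.0]]
```

View pics/w14z.png

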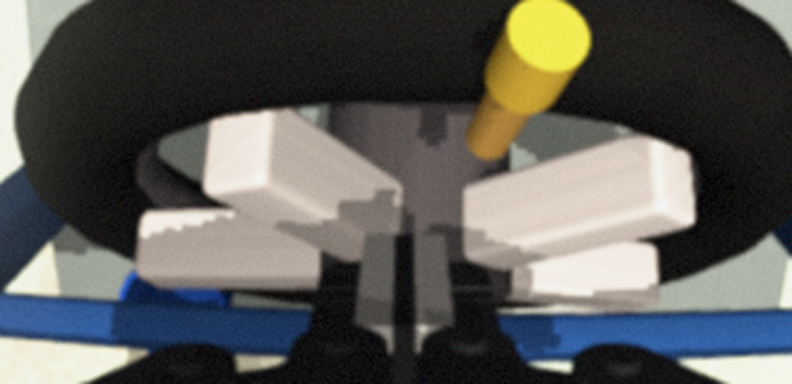

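Call:
send_rows:
  claw: [0,0,0,0,0,0,0,0]
  delta_pos:
    - [-0.85,2.35,0]
    - [-0.85,2.35,0]
    - [-0.8,2.3,0]
    - [0,0,1.5]
    - [0,0,1.5]
    - [0,0,1.5]
    - [0,0,1]
    - [0,0,0]
  twist: [0,0,0,0,0,0,0,0]

```text
clock: 13.2
ee_pos: [0.4957, -0.1973, 0.2158]
tool_rot: [[0.99, 0.137, -0.042], [0.138, -0.99, 0.031], [-0.038, -0.036, -0.999]]
force: [-0.5, 0.3, 0.5]
width: -0.0003
```

Run:
```python
from look import *
way([44.5],.066,.018,.004)
look("w15",[48,44,40],200,480,180,330,2.8)
```

```text
at [ 0.4957 -0.1973  0.2158] F [-0.5  0.3  0.5] t 13.2
tip out 33.6 uc30 22.2 y -66.8
44.5 [ 25.4 -68.4] [0.28 0.24 2.16]
48 [[354.0, 260.0], [251.0, 224.0], [357.0, 106.0], [261.0, 58.0]]
44 [[324.0, 248.0], [208.0, 212.0], [329.0, 90.0], [221.0, 43.0]]
40 [[290.0, 236.0], [161.0, 200.0], [297.0, 74.0], [178.0, 29.0]]
```

View pics/w15.png

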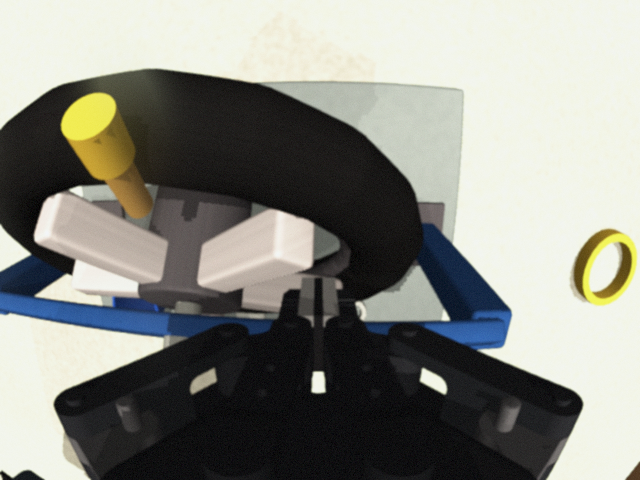

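Call:
send_rows:
  claw: [0,0,0,0,0]
  delta_pos:
    - [0.4,0,0.4]
    - [0,0,0.6]
    - [0,0,0.6]
    - [0,0,0.3]
    - [0,0,0]
  twist: [0,0,0,0,0]

```text
clock: 13.75
ee_pos: [0.5005, -0.1962, 0.1973]
tool_rot: [[0.99, 0.138, -0.039], [0.139, -0.99, 0.03], [-0.035, -0.035, -0.999]]
force: [-0.5, 0.3, -0.3]
width: -0.0004
```

Run:
```python
from look import *
way([44,42,40,38,36],.062,.018,.0)
look("w16",[48,44,40],200,480,180,330,2.8)
```

```text
at [ 0.5005 -0.1962  0.1973] F [-0.5  0.3 -0.3] t 13.75
tip out 17.8 uc30 29.9 y -66.2
44 [ 25.9 -62.4] [-0.25 -0.37  0.3 ]
42 [ 28.2 -61.3] [ 0.14 -0.12 -0.18]
40 [ 30.5 -60.1] [ 0.14 -0.13 -0.18]
38 [ 32.7 -58.8] [ 0.14 -0.14 -0.17]
36 [ 35.  -57.4] [ 0.14 -0.15 -0.17]
48 [[356.0, 362.0], [239.0, 333.0], [360.0, 183.0], [250.0, 137.0]]
44 [[323.0, 353.0], [189.0, 322.0], [328.0, 168.0], [204.0, 121.0]]
40 [[283.0, 343.0], [134.0, 312.0], [291.0, 152.0], [154.0, 106.0]]
```

View pics/w16z.png

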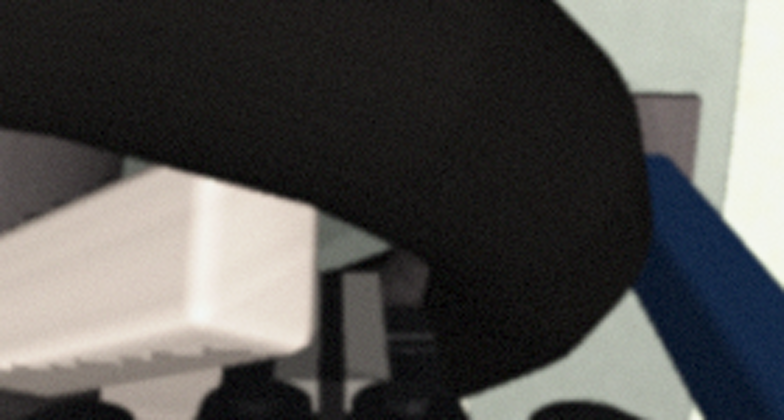

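Call:
send_rows:
  claw: [0,0,0,0,0,0,0,0]
  delta_pos:
    - [0,-0.2,0]
    - [0,-0.2,0]
    - [0.1,-0.15,-0.1]
    - [0.15,-0.15,-0.15]
    - [0.15,-0.15,-0.15]
    - [0.1,-0.1,-0.1]
    - [0,0,0]
    - [0,0,0]
  twist: [0,0,0,0,0,0,0,0]

```text
clock: 14.6
ee_pos: [0.5039, -0.1861, 0.2036]
tool_rot: [[0.99, 0.137, -0.041], [0.138, -0.99, 0.028], [-0.036, -0.033, -0.999]]
force: [-2.9, -1.6, 0.1]
width: -0.0003
```

Run:
```python
from look import *
way([38,36],.062,.018,.0)
look("w17",[40,38,36])
s=observe()
for g in(-2,0,2,4,6):
    f=np.radians(g); print(g,[wproj(T0+RS@(HUB+.0225*OUT+r*np.cos(f)*UP+[0,-r*np.sin(f),0]),s).round(1).tolist() for r in(.09,.116,.132)])
```

```text
at [ 0.5039 -0.1861  0.2036] F [-2.9 -1.6  0.1] t 14.6
tip out 18.3 uc30 37.1 y -56.7
38 [ 32.7 -58.8] [-0.27  0.22  0.39]
36 [ 35.  -57.4] [ 0.14 -0.15 -0.17]
40 [[429.0, 258.0], [296.0, 232.0], [431.0, 77.0], [307.0, 36.0]]
38 [[410.0, 254.0], [270.0, 227.0], [413.0, 70.0], [283.0, 30.0]]
36 [[389.0, 249.0], [243.0, 223.0], [394.0, 63.0], [258.0, 24.0]]
-2 [[103.3, 246.4], [46.8, 204.8], [2.6, 169.2]]
0 [[111.9, 246.6], [58.6, 204.3], [15.9, 167.2]]
2 [[121.0, 247.0], [71.5, 204.0], [30.9, 165.6]]
4 [[130.5, 247.5], [85.5, 204.1], [47.6, 164.5]]
6 [[140.5, 248.2], [100.5, 204.5], [66.1, 163.9]]
```

View pics/w17.png

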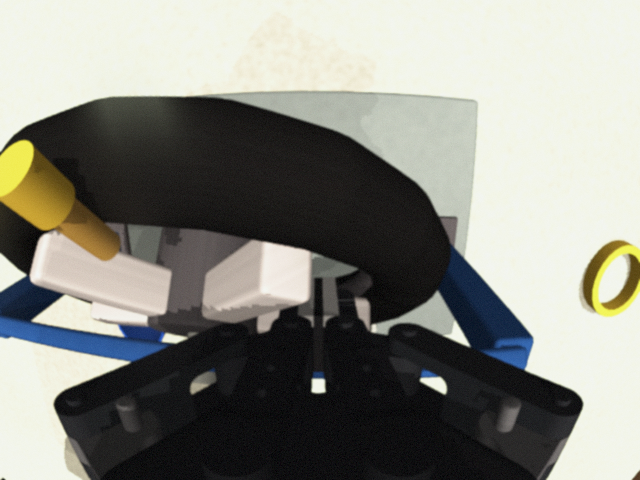

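Call:
send_rows:
  claw: [0,0,0,0,0,0,0]
  delta_pos:
    - [-0.2,0.4,0.2]
    - [-0.1,0.2,0.1]
    - [0,0,-2]
    - [0,0,-2.5]
    - [0,0,-3]
    - [0,0,-3]
    - [0,0,0]
  twist: [0,0,0,0,0,0,0]

```text
clock: 15.35
ee_pos: [0.5061, -0.1959, 0.3076]
tool_rot: [[0.99, 0.137, -0.039], [0.138, -0.99, 0.031], [-0.035, -0.036, -0.999]]
force: [0.3, -0.7, -0.5]
width: 0.0002
```

Call:
send_rows:
  claw: [0,0,0,0,0,0,0,0]
  delta_pos:
    - [-2,4,-1]
    - [-2,4,-1]
    - [-2,4,-1]
    - [-2,4,0]
    - [-2,4,0]
    - [-2,3,0]
    - [-2,3,0]
    - [0,0,0]
  twist: [0,0,0,0,0,0,0,0]

```text
clock: 16.15
ee_pos: [0.4025, -0.4842, 0.328]
tool_rot: [[0.989, 0.142, -0.037], [0.143, -0.989, 0.034], [-0.032, -0.039, -0.999]]
force: [0.6, 0.8, -0.7]
width: 0.0
```

Run:
```python
from look import *
way([],0,0)
for n,(x0,x1,y0,y1,k) in dict(top=(270,430,215,330,5),scene=(200,345,200,330,4.5)).items():
    im=get_image(n); cv2.imwrite(f"pics/{n}20.png",im); cv2.imwrite(f"pics/{n}20z.png",cv2.resize(im[y0:y1,x0:x1],None,fx=k,fy=k,interpolation=cv2.INTER_CUBIC))
cv2.imwrite("pics/w20.png",get_image("wrist"))
```

```text
at [ 0.4025 -0.4842  0.328 ] F [ 0.6  0.8 -0.7] t 16.15
tip out 205.2 uc30 -179.4 y -339.0
```

View pics/top20z.png

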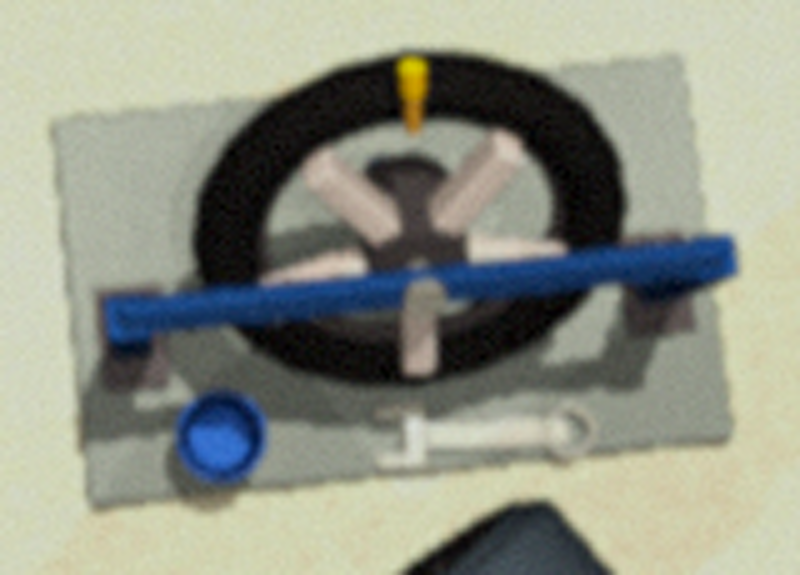

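View pics/scene20z.png

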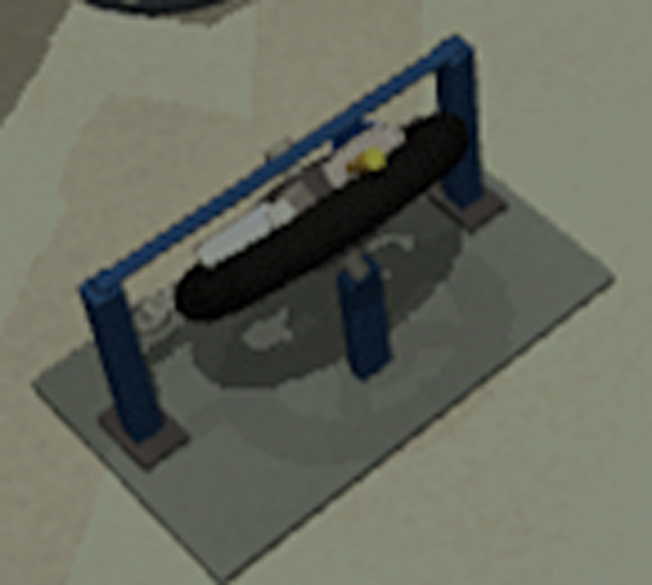

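View pics/w20.png

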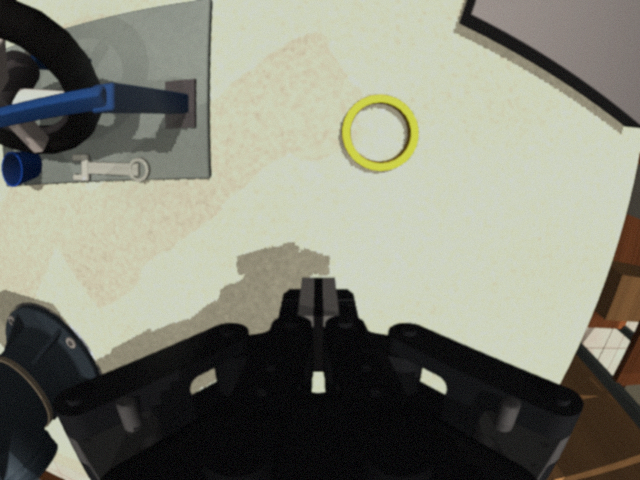

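Run:
```python
from look import *
im=cv2.imread("pics/top20.png"); hsv=cv2.cvtColor(im,cv2.COLOR_BGR2HSV)
m=cv2.inRange(hsv,(12,150,80),(35,255,255)); m[:, :330]=0;m[:,380:]=0;m[:215]=0;m[250:]=0
m=m.astype(float)
v,u=np.nonzero(m); print(len(u),u.mean(),v.mean())
def topwheel(u,v,out,t0):
    global T0
    import a; a.T0=t0; return np.array(a.wheelpt(u,v,None,out,"top"))
for t0 in(np.array([.493,-.1274,0]),np.array([.4955,-.13,0])):
  pts=np.array([topwheel(a_,b_,.0225,t0) for a_,b_ in zip(u,v)])
  c=pts.mean(0); w,V=np.linalg.eigh(np.cov((pts-c).T)); d=V[:,1]*np.sign(V[0,1]); print("centroid",c.round(1),"ang by hub",ang(c).round(2),"axis ang",ang(d).round(2), "range u",pts[:,0].min().round(1),pts[:,0].max().round(1))
  # initial valve, tips of spokes: end midpoints
  tz=lambda x,y:(x/5+269.6,y/5+214.6)
  for nm,p,o in(("bottom spoke end",(420,372),.03),("right",(510,147),.03),("left",(317,165),.03)):
    q=topwheel(*tz(*p),o,t0); print(nm,q.round(1),ang(q).round(1))
```

```text
75 352.3066666666667 231.98666666666668
centroid [119.2   0.4] ang by hub -0.18 axis ang -1.5 range u 92.1 139.3
bottom spoke end [-81.8  -0.8] 179.4
right [ 78.6 -47.7] 31.3
left [80.1 51.2] -32.6
centroid [116.4   3. ] ang by hub -1.5 axis ang -1.5 range u 89.3 136.6
bottom spoke end [-85.    1.9] -178.7
right [ 75.7 -45.1] 30.8
left [77.3 53.9] -34.9
```

Call:
send_rows:
  claw: [0,0,0,0,0,0,0,0,0,0,0,0]
  delta_pos:
    - [0,0,-3]
    - [0,0,-3]
    - [0,0,-3]
    - [1.8,-4,0]
    - [1.8,-4,0]
    - [1.8,-4,0]
    - [1.8,-4,0]
    - [1.8,-4,0]
    - [1.8,-4,0]
    - [1.8,-4,0]
    - [1.8,-4,0]
    - [0,0,0]
  twist: [0,0,0,0,0,0,0,0,0,0,0,0]

```text
clock: 17.5
ee_pos: [0.51, -0.1187, 0.4327]
tool_rot: [[0.986, 0.164, -0.026], [0.165, -0.986, 0.035], [-0.02, -0.039, -0.999]]
force: [0.5, -0.9, -0.3]
width: 0.0002
```

Run:
```python
from look import *
way([],0,0)
s=observe(); im=get_image("wrist"); cv2.imwrite("pics/w21.png",im)
hsv=cv2.cvtColor(im,cv2.COLOR_BGR2HSV); m=cv2.inRange(hsv,(12,130,80),(35,255,255)); 
n,l,st,ce=cv2.connectedComponentsWithStats(m); print([(st[i].tolist(),ce[i].round(1).tolist()) for i in range(1,n) if st[i][4]>60])
for g in(-4,-2,0,2,4):
    f=np.radians(g); print(g,[wproj(T0+RS@(HUB+.0225*OUT+r*np.cos(f)*UP+[0,-r*np.sin(f),0]),s).round(1).tolist() for r in(.09,.132)])
print([wproj(T0+RS@(HUB+.04*OUT+.01*UP+[0,y,0]),s).round(1).tolist() for y in(.167,-.167)],[wproj(T0+RS@np.array([.1,y,.012]),s).round(1).tolist() for y in(.19,-.19)])
```

```text
at [ 0.51   -0.1187  0.4327] F [ 0.5 -0.9 -0.3] t 17.5
tip out 154.5 uc30 60.2 y 9.3
[([237, 0, 49, 11, 150], [262.2, 5.2]), ([328, 144, 20, 42, 576], [337.2, 162.3]), ([535, 219, 45, 51, 949], [557.2, 243.9]), ([576, 449, 64, 31, 820], [600.7, 466.1])]
-4 [[330.9, 181.7], [328.3, 152.5]]
-2 [[334.6, 181.8], [334.3, 152.5]]
0 [[338.3, 181.9], [340.4, 152.7]]
2 [[341.9, 182.1], [346.4, 153.0]]
4 [[345.6, 182.3], [352.4, 153.5]]
[[180.8, 231.2], [486.6, 244.2]] [[209.9, 119.2], [463.8, 129.8]]
```

View pics/w21.png

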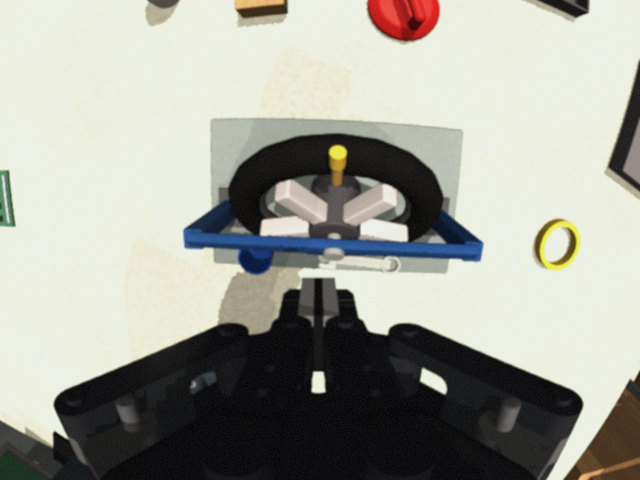

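The valve measures about -0.8° from straight up here, and -0.2° to -1.5° in the top camera. The cup and wrench look unmoved and the arm is clear, so I'm handing in.

```bash
python3 -c "
from station import *
print(job_done(), observe()['clock'])"
```

```text
the job is handed in; nothing more can be done
the job is handed in; nothing more can be done
```

The valve stem with the yellow cap now points straight up to within about 1.5°, and the wheel looks at rest. I handed the job in at about 17.5 s of the 51 s allowed.

**What I did:** with the gripper closed and pointing down, I turned the wheel about 174° counterclockwise. That took four gentle pushes on four successive spokes in the upper half. Measured forces between moves stayed around 5 N or less. I did not push the valve stem or pick anything up.

**Last checks:**
- **Valve angle:** the wrist camera, whose predicted plate corners matched the picture within about 1 px, puts the valve at about -0.8°. The top camera gives -0.2° when measured through the hub and -1.5° along the stem. These disagree by about 1°, and I left the wheel as it was.
- **Stand position:** the top and scene cameras disagreed on where the stand is by about 5 mm. I used a value between them.
- **Other things:** the cup and wrench look unmoved in the top view. I saw no change in the others, but did not measure them.
- **Arm:** it was well clear of the wheel, about 0.43 m above the bench, and touching nothing when I handed in.
- **Tool tilt:** the tool drifted to about 3° off vertical during the job, with no visible effect on the result.

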